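# Draw out the tray of chisel blanks

### The job

First push the yellow-lipped offcut tray, which was left standing out, fully home into its rack; then slide the tin of marking sticks aside along the bench, out of the blue-lipped tray's path; then hook a fingertip behind the blue lip and draw that tray of chisel blanks out to its stop. Nothing is to be gripped, lifted or tipped: only push the tin, work the blue tray from behind its lip without pressing on the front of it, and leave the blue tray shut until the tin is out of the way. Keep the blanks in their tray and leave everything else where it is.

Things in the scene. Friction and masses are not known exactly. Their poses are not given: they have to be found in the camera images.
- rack: Low fixed dark steel rack, 310 mm wide, 225 deep, roof 62 mm above the bench; on the roof's rear, from 130 mm behind the front, a grey firebrick with punches lying on it, top at 126 mm. Origin: middle of the front face, bench level; x points into the rack, y left along the front, z up. Two trays slide out along -x, centred at y = +70 and -70 mm, either one on either side.
- blue_lip (a point): Middle of the top edge of the blue upright lip (110 mm wide, 10 mm thick, 6 to 50 mm above the bench) at the front end of the tray of chisel blanks; axes as the rack's. The lip's front and rear faces are 5 mm either side of this point. Tray shut, the rack's front is 75 mm behind this point.
- blue_well (a point): Centre of the floor of the open finger well behind the blue lip, 39 mm behind point blue_lip and 10 mm above the bench; moves with the tray. The well is 68 mm long (from the lip's rear face to a cross wall) and 102 mm wide; its side and cross walls reach 30 mm above the bench. Tray shut, the well lies in front of the rack, open from above.
- blue_tray (a joint): How far the blue-lipped tray is out, in m along the rack's -x: 0 fully home (lip 75 mm in front of the rack's front), 0.13 at its stop, fully out. Starts nearly shut. Slides against about 2.5 N of friction and stays where it is left.
- blue_face: Front skin (4 mm thick, 110 mm wide, 6 to 50 mm above the bench) of the blue lip, moving with the tray; origin at bench level in the middle of the skin. Not to be pressed once the tray is being drawn: the lip is hooked from behind, not pinched.
- yellow_lip (a point): Middle of the top edge of the yellow-painted upright lip (110 mm wide, 10 mm thick, from 6 to 50 mm above the bench) at the front end of the offcut tray; axes as the rack's; the point is 5 mm behind the lip's front face.
- yellow_tray (a joint): How far the yellow-lipped tray is out, in m along the rack's -x: 0 fully home against its inner stop (lip 75 mm in front of the rack's front), 0.13 fully out. Starts 50 to 110 mm out. Slides against about 2.5 N of friction and stays where it is left.
- tin_center (a point): Centre of an open round white tin with a brass rim, diameter 72 mm, 50 mm high, about 0.28 kg, with wooden marking sticks in it; the point is on its axis, 25 mm above its underside. It stands loose on the bench in front of the blue lip, in the way of that tray.
- blank0: Dark steel chisel blank, 148 mm long, 11 mm wide and 10 mm thick with an 18 mm wide flat tip, lying lengthwise in the blue tray behind its cross wall, under the rack's roof at the start. Origin in its underside.
- blank1: Dark steel chisel blank, 148 mm long, 11 mm wide and 10 mm thick with an 18 mm wide flat tip, lying lengthwise in the blue tray behind its cross wall, under the rack's roof at the start. Origin in its underside.
- blank2: Dark steel chisel blank, 148 mm long, 11 mm wide and 10 mm thick with an 18 mm wide flat tip, lying lengthwise in the blue tray behind its cross wall, under the rack's roof at the start. Origin in its underside.
- flux_jar: Bystander: amber jar with a steel cap, 60 mm across, 85 mm high, standing on the bench in front of the rack and to its left. Origin at the centre of its underside.
- swage_block: Bystander: bright steel cylinder 50 mm across, 60 mm high, standing on the bench in front of the rack and to its right. Origin at the centre of its underside.
- hammer: Bystander: hammer, 280 mm long, lying on the bench on the left.
- file_brush: Bystander: hand brush lying on the bench on the right.
- collar: Bystander: brass collar, 48 mm across, 26 mm high, lying flat on the bench near the robot on the left.
- drift: Bystander: steel block 45 by 32 by 30 mm on the bench near the robot on the right.

How it is judged:
By the outcome, as a careful person would: the job done as asked, in the order asked, and still so for the second after the job is handed in, with the robot touching nothing.
It also fails if it takes over 64 s, if anything falls off the work surface, if the arm or the gripper's body presses on something with over 40 N, if the wrist force passes 120 N, or if a joint passes its speed limit or range.

### The arm

A 6-joint arm with a two-finger parallel gripper is mounted at the origin on the work surface. World frame = base frame: x ahead of the robot, y to its left, z up, the work surface at z = 0. Lengths are in m, angles in rad, forces in N, time in s.
With the tool pointing down it reaches from about 0.3 to 0.775 m from the base axis. Payload 14.6 kg.
Tool frame: the origin (TCP) lies on the centre line of the jaws, within the pads' length; the fingertips stand 22 mm ahead of it and the grasp point (between the pads) lies 3 mm ahead of it (tip_extent is the distance from the TCP to the fingertips, in m); z points along the fingers, y is the direction in which the jaws open and shut (so a half turn about z gives the same grasp; the last joint's range is limited). The gripper opens to 85 mm and grips with 20 to 120 N. Pads are 22 mm wide; open, the fingers measure 114 mm over their backs; the gripper's body (76 mm by 85 mm) begins 54 mm behind the grasp point. The pads swing forward as they close: fully open they stand 13 mm farther back than shut.
Start: joints at [-1.355, 0.3, 1.521, -0, 1.321, -0.067], TCP at [0.153, -0.528, 0.253] pointing down, gripper open.
Joint ranges: [-3.03, 3.03], [-0.79, 2.21], [0.23, 2.52], [-1.04, 4.18], [0, 3.07], [-2.55, 2.55]. Speed limits (rad/s): [2.22, 2.22, 2.57, 3.14, 3.14, 3.14].

### API

Orientations are given as a rotation vector (axis times angle).
In Python, from cell import * gives the robot as it stands. The module is installed in compiled form; this text tells all that it offers.
- The arm moves only by the tool arm_command, never from a script. Its argument "commands" is a list of rows, each an object with "travel": the shift along the tool's x, y, z in mm, a list of three; "spin": the turn about the tool's z in degrees; "grip": the opening, from 0 (shut) to 1 (fully open). In form: [{"travel": [x, y, z], "spin": spin, "grip": grip}, ...]. A call has 1 to 12 rows; each row shifts and turns the commanded pose from where the row before left it, along the tool's axes as they then stand; what a row does not reach is not made up. A row lasts 1/8 s, in which the tool goes at most 62.5 mm and 10.7 degrees, less where a joint would pass 70% of its speed; a pose out of reach is approached as far as the arm can. A call with a gripper value outside its range is refused whole. The fingers move at their own pace and stop on an object; the grip force is fixed at half the most. Time passes only in rows, so rows that do not move let the fingers close. It gives the time, the measured TCP pose, the force and the opening at its end, in the units of the state.
- observe(): the state, without advancing time (a new reading comes with each control period).
- read_camera(name): name is "scene" or "side" or "wrist"; returns the picture (384x512x3 uint8, blue, green, red); there is no depth.
- calibration(name): a dict with "fov_y" (degrees; the focal length in pixels is half the picture's height over the tangent of half this angle, whatever the lens; pixels are square), "cx", "cy" (the principal point, pixels), "position" and "orientation" of the camera in the world. Camera axes: x right, y down, z forward; pixel columns grow to the right and rows downward; lengths in m; the calibration is good to about 2 mm. A picture is of the moment at which its call begins: read the wrist's pose just before it. calibration takes no time and is no camera call; for the wrist camera it gives the pose at the moment of the call.
- sign_off(): hands the job in, once; it reports no verdict.
Trained networks look in the newest picture that a camera, given by its name, has taken for a name from the list of things; names that differ only in an ending like _2 or _b are one class to them, and where a whole thing is asked for, a point or a joint stands for the part that bears it (a point fixed in the world has none). Each returns a list of dicts, best first, with "p" (0 to 1); they miss things now and then, are a little off and sometimes report something else, mostly with a low value. They report only what shows in the picture. A call takes as long as a camera call.
- search_frame(camera, thing): "point" ([row, column] in pixels, amid what is visible of it).
- masks_of(camera, thing): "pixels" (384x512 bool, what is visible of it) and "point" ([row, column] in pixels, amid what is visible of it).
The state is a dict: "t": time; "q": joint angles; "joint_vel": joint speeds; "effort": joint torques, N m; "tcp_pos": TCP position; "tool_rot": TCP orientation; "force": force on the tool from outside, world axes, zero at the start; "torque": the same for the moment, N m; "grip_width": opening from 0.0 (shut) to 1.0 (fully open).
Only numpy, scipy, OpenCV 4.12 (cv2) and the standard library are available. Lean on these libraries where they do the work, as an engineer would, in place of code of your own. Each camera call takes 0.05 s, during which the arm holds its last target. There are 200 camera calls.

## Working session

There is one attempt and no reset: what is moved stays moved. The work goes in short steps, Python scripts to look and compute and a tool call to move; the robot and the scene stay as the last step left them, time stands still between calls to the robot, and variables do not carry over. Pictures are saved under pics/ and viewed, about 8 in all and at most 12, crops included, and the job is handed in when it is done.

Besides the shell and the picture viewer there is one more tool, called as name([rows], argument=value, ...), one row to a line, values as JSON. arm_command: Moves the arm, as the interface text tells. Its arguments: {"type":"object","properties":{"commands":{"type":"array","items":{"type":"object","properties":{"travel":{"type":"array","items":{"type":"number"}},"spin":{"type":"number"},"grip":{"type":"number"}}}}},"required":["commands"]}

```bash
mkdir -p pics; cat > h.py <<'E'
from cell import *
import numpy as np, cv2
from scipy.spatial.transform import Rotation as R
def cal(n):
    c=calibration(n); f=192/np.tan(np.radians(c["fov_y"])/2)
    o=np.array(c["orientation"]); 
    M=R.from_rotvec(o).as_matrix() if o.shape==(3,) else (o if o.shape==(3,3) else None)
    return c,f,M
def topix(n,P):
    c,f,M=cal(n); p=M.T@(np.array(P)-c["position"]); return np.array([c["cy"]+f*p[1]/p[2],c["cx"]+f*p[0]/p[2]])
def onz(n,rc,z):
    c,f,M=cal(n); d=M@np.array([(rc[1]-c["cx"])/f,(rc[0]-c["cy"])/f,1]); p=np.array(c["position"]); return p+d*(z-p[2])/d[2]
E
python3 - <<'E'
from h import *
s=observe(); print({k:np.round(v,3) for k,v in s.items()})
for n in ["scene","side","wrist"]:
    print(n,calibration(n))
    im=read_camera(n)
    cv2.imwrite(f"pics/{n}0.png",im)
a=cv2.imread("pics/scene0.png");b=cv2.imread("pics/side0.png")
for n in ["scene","side"]:
  for t,z in [("blue_lip",.03),("yellow_lip",.03),("tin_center",.025),("flux_jar",.04),("swage_block",.03),("rack",.05)]:
    r=masks_of(n,t)
    for d in r[:2]: print(n,t,round(d["p"],2),np.round(d["point"]),np.round(onz(n,d["point"],z),3), d["pixels"].sum())
E
```

```text
{'t': np.float64(0.0), 'q': array([-1.355,  0.3  ,  1.522,  0.   ,  1.321, -0.067]), 'joint_vel': array([ 0.   , -0.002,  0.001,  0.001, -0.   , -0.002]), 'effort': array([-0.0000e+00, -5.4349e+01, -3.6179e+01, -0.0000e+00,  4.0000e-03,
       -0.0000e+00]), 'tcp_pos': array([ 0.153, -0.528,  0.253]), 'tool_rot': array([-3.109, -0.443,  0.   ]), 'force': array([-0.171,  0.321,  0.339]), 'torque': array([ 0.029, -0.016,  0.003]), 'grip_width': np.float64(1.004)}
scene {'fov_y': 52.40598460210644, 'cx': 256.7291916635824, 'cy': 189.24130224968272, 'position': array([ 1.1008312 , -0.80128279,  1.10047617]), 'orientation': array([-2.3253241 , -0.65988489,  0.27047505])}
side {'fov_y': 51.1779063135865, 'cx': 245.50049017777252, 'cy': 195.2852406084261, 'position': array([-0.00593656,  0.6333879 ,  0.76912155]), 'orientation': array([-0.91120549,  2.40952008, -1.14307395])}
wrist {'fov_y': 69.06579103657539, 'cx': 254.51030501883216, 'cy': 193.39062106695536, 'position': array([ 0.22675243, -0.50759278,  0.37385715]), 'orientation': array([ 2.31200834, -1.73516996, -0.26328837])}
scene bl
[... 217 characters left out ...]
 0.025] 974
scene flux_jar 0.7 [146. 300.] [0.602 0.313 0.04 ] 316
scene swage_block 0.66 [233. 232.] [ 0.608 -0.189  0.03 ] 299
scene rack 0.88 [210. 313.] [0.8   0.029 0.05 ] 5339
scene rack 0.39 [198. 242.] [ 0.561 -0.053  0.05 ] 366
side blue_lip 0.65 [195. 230.] [ 0.648 -0.012  0.03 ] 1148
side yellow_lip 0.79 [229. 211.] [0.589 0.127 0.03 ] 2305
side tin_center 0.8 [205. 260.] [ 0.557 -0.04   0.025] 655
side flux_jar 0.95 [268. 156.] [0.584 0.31  0.04 ] 913
side flux_jar 0.74 [190. 359.] [ 0.371 -0.265  0.04 ] 182
side swage_block 0.69 [197. 231.] [ 0.643 -0.008  0.03 ] 1114
side swage_block 0.54 [173. 282.] [ 0.602 -0.201  0.03 ] 362
side rack 0.89 [183. 169.] [0.81  0.083 0.05 ] 6903
```

View pics/scene0.png

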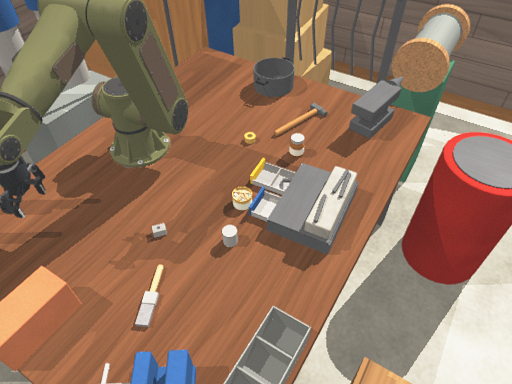

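View pics/side0.png

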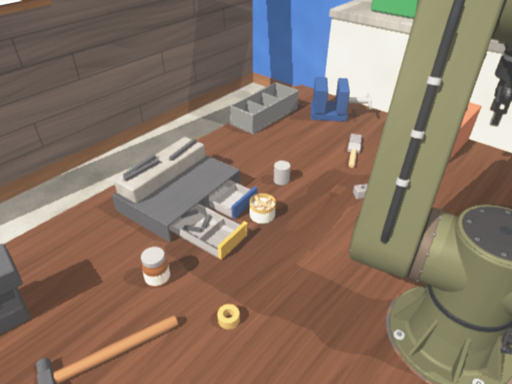

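The scene view shows the yellow lip at about (170,258), the blue lip at (200,260) and the tin at (198,242) in front of the blue one. The jar is at (146,300) and the swage block at (233,232). The side view agrees with this. I'll move the wrist camera over the area with the fingers shut for a closer look.

arm_command([
  {"travel": [44,-45,-5],"spin": 0,"grip": 0},
  {"travel": [44,-45,-5],"spin": 0,"grip": 0},
  {"travel": [44,-45,-5],"spin": 0,"grip": 0},
  {"travel": [44,-45,-5],"spin": 0,"grip": 0},
  {"travel": [44,-45,-5],"spin": 0,"grip": 0},
  {"travel": [44,-45,-5],"spin": 0,"grip": 0},
  {"travel": [44,-45,-5],"spin": 0,"grip": 0},
  {"travel": [44,-45,-5],"spin": 0,"grip": 0},
  {"travel": [44,-45,-5],"spin": 0,"grip": 0},
  {"travel": [44,-45,-5],"spin": 0,"grip": 0},
  {"travel": [0,0,0],"spin": 8,"grip": 0},
  {"travel": [0,0,0],"spin": 8.2,"grip": 0},
])

```text
t: 2.25
tcp_pos: [0.4475, 0.022, 0.3027]
tool_rot: [3.142, -0.004, -0.0]
force: [0.7, -0.6, -0.1]
grip_width: -0.002
```

```bash
python3 - <<'E'
from h import *
s=observe(); print({k:np.round(s[k],3) for k in ["t","tcp_pos","tool_rot","force","grip_width"]})
c,f,M=cal("wrist"); print(c["position"],M[:,2],f)
np.save("wc1.npy",np.r_[c["position"],c["orientation"]])
cv2.imwrite("pics/w1.png",read_camera("wrist"))
for t,z in [("blue_lip",.05),("yellow_lip",.05),("tin_center",.05),("flux_jar",.085),("swage_block",.06),("rack",.06)]:
    for d in masks_of("wrist",t)[:2]:
        print(t,round(d["p"],2),np.round(d["point"]),np.round(onz("wrist",d["point"],z),3), d["pixels"].sum())
E
```

```text
{'t': np.float64(2.25), 'tcp_pos': array([0.448, 0.022, 0.303]), 'tool_rot': array([ 3.142, -0.004, -0.   ]), 'force': array([ 0.681, -0.606, -0.114]), 'grip_width': np.float64(-0.002)}
[0.52388408 0.02122859 0.42372051] [-2.95738665e-01  8.41575212e-04 -9.55268514e-01] 279.01841542309126
blue_lip 0.7 [ 25. 283.] [ 0.617 -0.013  0.05 ] 4683
yellow_lip 0.87 [ 56. 174.] [0.582 0.119 0.05 ] 10074
yellow_lip 0.32 [ 38. 432.] [ 0.603 -0.191  0.05 ] 2694
tin_center 0.76 [ 87. 299.] [ 0.548 -0.035  0.05 ] 2764
tin_center 0.51 [210. 466.] [ 0.385 -0.281  0.05 ] 899
flux_jar 0.56 [56. 30.] [0.577 0.269 0.085] 3070
swage_block 0.78 [ 39. 433.] [ 0.6   -0.187  0.06 ] 2679
```

View pics/w1.png

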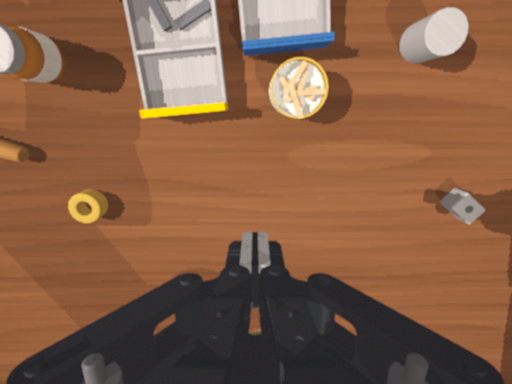

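The wrist view shows the yellow lip's top edge from about (113,140) to (106,227), the blue lip from (45,243) to (38,334), the tin at (88,299) and the swage block at (38,433). Next I'll fit the lips and the tin from colour.

```bash
cat >> h.py <<'E'
def lip(im,col,n="wrist"):
    hsv=cv2.cvtColor(im,cv2.COLOR_BGR2HSV)
    lo,hi={"y":((22,180,90),(34,255,255)),"b":((100,150,60),(125,255,255))}[col]
    m=cv2.inRange(hsv,lo,hi); k,l,st,_=cv2.connectedComponentsWithStats(m)
    i=1+np.argmax(st[1:,4]); rr,cc=np.nonzero(l==i)
    print(col,st[i],end=" ")
    r=cv2.minAreaRect(np.c_[cc,rr].astype(np.float32)); b=cv2.boxPoints(r)
    return b,(l==i)
def edges(m):
    # per column top and bottom rows, line-fit (robust), ends
    cs=np.nonzero(m.any(0))[0]; a,b=cs[0],cs[-1]
    mid=cs[6:-6]; t=[np.nonzero(m[:,c])[0][0] for c in mid]; u=[np.nonzero(m[:,c])[0][-1]+1 for c in mid]
    pt=np.polyfit(mid,t,1); pu=np.polyfit(mid,u,1); return a,b+1,pt,pu
E
python3 - <<'E'
from h import *
im=cv2.imread("pics/w1.png")
for col in "yb":
    b,m=lip(im,col); a,e,pt,pu=edges(m)
    print()
    # rear(top) edge of the lip top: row t ; (front skin below may be visible)
    for nm,p,z in(("rear top",pt,.05),("low@.05",pu,.05),("low@.006",pu,.006)):
        P=[onz("wrist",(np.polyval(p,c),c),z) for c in(a,e)]
        d=P[0]-P[1]; print(nm,np.round(P,4).tolist(),"len",round(np.linalg.norm(d),4),"yaw",round(np.degrees(np.arctan2(-d[0],d[1])),2),"mid",np.round((P[0]+P[1])/2,4))
d=[x for x in masks_of("wrist","tin_center")][0]; m=d["pixels"].astype(np.uint8)
c,_=cv2.findContours(m,0,1); el=cv2.fitEllipse(max(c,key=len)); print("tin",el,onz("wrist",el[0][::-1],.05))
cv2.imwrite("pics/w1c.png",cv2.resize(im[0:130,120:350],None,fx=3.4,fy=3.4,interpolation=cv2.INTER_CUBIC))
E
```

```text
y [139 103  89  15 700] 
rear top [[0.5193, 0.169, 0.05], [0.5289, 0.0544, 0.05]] len 0.115 yaw 4.76 mid [0.5241 0.1117 0.05  ]
low@.05 [[0.5089, 0.1702, 0.05], [0.5193, 0.0547, 0.05]] len 0.1161 yaw 5.15 mid [0.5141 0.1125 0.05  ]
low@.006 [[0.5071, 0.1879, 0.006], [0.5188, 0.0587, 0.006]] len 0.1297 yaw 5.15 mid [0.513  0.1233 0.006 ]
b [ 243   32   90   22 1095] 
rear top [[0.5985, 0.0346, 0.05], [0.608, -0.0727, 0.05]] len 0.1077 yaw 5.08 mid [ 0.6032 -0.0191  0.05  ]
low@.05 [[0.5844, 0.0347, 0.05], [0.5949, -0.0739, 0.05]] len 0.1091 yaw 5.57 mid [ 0.5897 -0.0196  0.05  ]
low@.006 [[0.5915, 0.0364, 0.006], [0.6033, -0.085, 0.006]] len 0.1219 yaw 5.57 mid [ 0.5974 -0.0243  0.006 ]
tin ((298.4603271484375, 87.72735595703125), (56.47922134399414, 60.532135009765625), 36.629547119140625) [ 0.54706304 -0.03457893  0.05      ]
```

View pics/w1c.png

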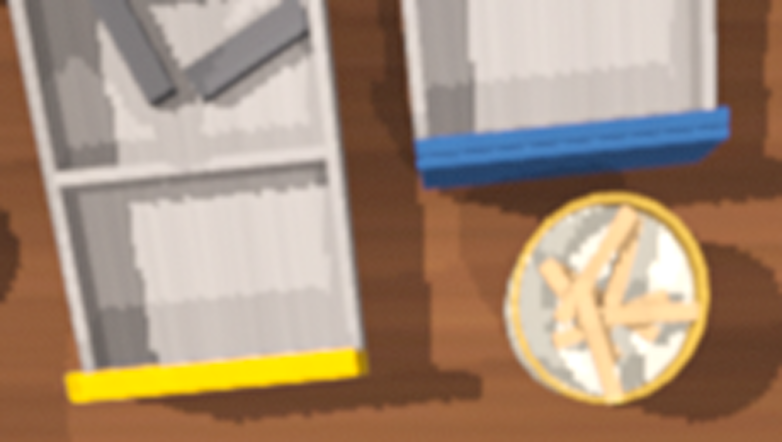

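The rack's yaw is about +5°. The lip midpoints are about (0.519, 0.112) for yellow and (0.598, −0.019) for blue, and the tin is at about (0.547, −0.035). I'll align the tool and come down in front of the yellow lip.

arm_command([
  {"travel": [0,0,0],"spin": -5,"grip": 0},
  {"travel": [22,-42,20],"spin": 0,"grip": 0},
  {"travel": [22,-42,20],"spin": 0,"grip": 0},
  {"travel": [0,0,45],"spin": 0,"grip": 0},
  {"travel": [0,0,45],"spin": 0,"grip": 0},
  {"travel": [0,0,45],"spin": 0,"grip": 0},
  {"travel": [0,0,40],"spin": 0,"grip": 0},
  {"travel": [0,0,30],"spin": 0,"grip": 0},
  {"travel": [0,0,11],"spin": 0,"grip": 0},
  {"travel": [0,0,0],"spin": 0,"grip": 0},
])

```text
t: 3.9
tcp_pos: [0.484, 0.1087, 0.0469]
tool_rot: [3.139, 0.138, -0.001]
force: [1.5, -0.5, 1.0]
grip_width: -0.007
```

```bash
python3 - <<'E'
from h import *
s=observe(); print({k:np.round(s[k],4) for k in ["t","q","tcp_pos","tool_rot","force"]})
im=read_camera("wrist"); cv2.imwrite("pics/w2.png",im)
print(topix("wrist",s["tcp_pos"]-np.array([0,0,.022])))
for col in "yb":
    b,m=lip(im,col); a,e,pt,pu=edges(m)
    P=[onz("wrist",(np.polyval(pu,c),c),.05) for c in(a,e)]; Q=[onz("wrist",(np.polyval(pt,c),c),.05) for c in(a,e)]
    print("low",np.round(P,4).tolist(),"rear",np.round(Q,4).tolist())
E
```

```text
{'t': np.float64(3.9), 'q': array([0.147 , 0.4655, 1.8407, 0.    , 0.8358, 1.6301]), 'tcp_pos': array([0.484 , 0.1087, 0.0469]), 'tool_rot': array([ 3.1386e+00,  1.3760e-01, -6.0000e-04]), 'force': array([ 1.5114, -0.5327,  0.9629])}
[247.00888734 253.40845447]
y [ 123  171  249   39 8901] low [[0.5108, 0.1703, 0.05], [0.5207, 0.0577, 0.05]] rear [[0.5277, 0.1694, 0.05], [0.5377, 0.0614, 0.05]]
b [ 412   15  100   45 3557] low [[0.5832, 0.0554, 0.05], [0.5866, 0.0167, 0.05]] rear [[0.5902, 0.0572, 0.05], [0.6038, 0.0231, 0.05]]
```

View pics/w2.png

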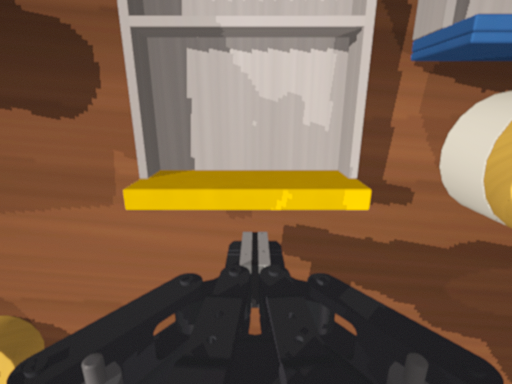

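The yellow lip is squarely ahead of the fingertips: its front edge is at row 208, columns 126–370, and the tip is at column 254. I'll push now.

arm_command([
  {"travel": [8,0,0],"spin": 0,"grip": 0},
  {"travel": [8,0,0],"spin": 0,"grip": 0},
  {"travel": [8,0,0],"spin": 0,"grip": 0},
  {"travel": [8,0,0],"spin": 0,"grip": 0},
  {"travel": [8,0,0],"spin": 0,"grip": 0},
  {"travel": [8,0,0],"spin": 0,"grip": 0},
  {"travel": [8,0,0],"spin": 0,"grip": 0},
  {"travel": [8,0,0],"spin": 0,"grip": 0},
  {"travel": [6,0,0],"spin": 0,"grip": 0},
  {"travel": [4,0,0],"spin": 0,"grip": 0},
  {"travel": [2,0,0],"spin": 0,"grip": 0},
  {"travel": [0,0,0],"spin": 0,"grip": 0},
])

```text
t: 5.45
tcp_pos: [0.5598, 0.1153, 0.0468]
tool_rot: [3.139, 0.137, 0.001]
force: [-0.3, -0.0, 0.3]
grip_width: -0.001
```

arm_command([
  {"travel": [2,0,0],"spin": 0,"grip": 0},
  {"travel": [2,0,0],"spin": 0,"grip": 0},
])

```text
t: 5.7
tcp_pos: [0.5636, 0.1156, 0.0468]
tool_rot: [3.139, 0.137, -0.0]
force: [-1.9, -0.1, 0.2]
grip_width: -0.003
```

arm_command([
  {"travel": [2,0,0],"spin": 0,"grip": 0},
  {"travel": [2,0,0],"spin": 0,"grip": 0},
])

```text
t: 5.95
tcp_pos: [0.5677, 0.116, 0.0468]
tool_rot: [3.139, 0.137, -0.0]
force: [-2.9, 0.4, 1.0]
grip_width: 0.005
```

arm_command([
  {"travel": [2,0,0],"spin": 0,"grip": 0},
  {"travel": [2,0,0],"spin": 0,"grip": 0},
])

```text
t: 6.2
tcp_pos: [0.5717, 0.1163, 0.0468]
tool_rot: [3.139, 0.137, -0.0]
force: [-2.3, 0.1, 0.3]
grip_width: -0.003
```

arm_command([
  {"travel": [2,0,0],"spin": 0,"grip": 0},
  {"travel": [2,0,0],"spin": 0,"grip": 0},
])

```text
t: 6.45
tcp_pos: [0.5757, 0.1167, 0.0468]
tool_rot: [3.139, 0.137, -0.0]
force: [-2.5, -1.0, 1.3]
grip_width: -0.001
```

arm_command([
  {"travel": [2,0,0],"spin": 0,"grip": 0},
  {"travel": [1,0,0],"spin": 0,"grip": 0},
])

```text
t: 6.7
tcp_pos: [0.5774, 0.1169, 0.0467]
tool_rot: [3.138, 0.137, -0.006]
force: [-19.6, -3.7, 13.5]
grip_width: -0.001
```

There is a firm stop at 20 N, so yellow is home. I'll back off, rise, and turn the tool for the tin push with a partly open cradle.

arm_command([
  {"travel": [-20,0,0],"spin": 0,"grip": 0},
  {"travel": [-30,0,-20],"spin": 0,"grip": 0},
  {"travel": [-20,0,-50],"spin": 0,"grip": 0},
  {"travel": [-20,0,-50],"spin": 0,"grip": 0},
  {"travel": [-20,0,-50],"spin": 0,"grip": 0},
  {"travel": [-10,30,-50],"spin": 0,"grip": 0},
  {"travel": [0,30,0],"spin": 0,"grip": 0},
  {"travel": [0,0,0],"spin": 0,"grip": 0},
])

```text
t: 7.7
tcp_pos: [0.4646, 0.0456, 0.2675]
tool_rot: [3.139, 0.134, 0.003]
force: [-0.2, -0.0, -0.6]
grip_width: -0.003
```

```bash
python3 - <<'E'
from h import *
s=observe(); print({k:np.round(s[k],4) for k in ["t","tcp_pos","tool_rot","force"]})
im=read_camera("wrist"); cv2.imwrite("pics/w3.png",im)
u=np.array([np.cos(np.radians(5)),np.sin(np.radians(5))]);v=np.array([-u[1],u[0]])
for col in "yb":
    b,m=lip(im,col); a,e,pt,pu=edges(m)
    Q=[onz("wrist",(np.polyval(pt,c),c),.05)[:2] for c in(a,e)]; mid=(Q[0]+Q[1])/2
    print("rear",np.round(Q,4).tolist(),"mid",mid.round(4),"len",round(np.linalg.norm(Q[0]-Q[1]),4),"rackxy",(mid@u).round(4),(mid@v).round(4))
for t,z in [("tin_center",.05),("swage_block",.06)]:
    for d in masks_of("wrist",t)[:2]:
        c,_=cv2.findContours(d["pixels"].astype(np.uint8),0,1); el=cv2.fitEllipse(max(c,key=len)); p=onz("wrist",el[0][::-1],z)[:2]
        print(t,round(d["p"],2),np.round(el[0]),np.round(el[1]),p.round(4),"rackxy",(p@u).round(4),(p@v).round(4))
E
```

```text
{'t': np.float64(7.7), 'tcp_pos': array([0.4646, 0.0456, 0.2675]), 'tool_rot': array([3.1387, 0.1339, 0.0035]), 'force': array([-0.2399, -0.0095, -0.6428])}
y [ 145   47  102   16 1446] rear [[0.5925, 0.1769], [0.6012, 0.0658]] mid [0.5969 0.1214] len 0.1114 rackxy 0.6052 0.0689
b [ 272   53  100   13 1151] rear [[0.5979, 0.038], [0.6074, -0.0715]] mid [ 0.6026 -0.0167] len 0.1099 rackxy 0.5989 -0.0692
swage_block 0.79 [476.  67.] [46. 83.] [ 0.6022 -0.1808] rackxy 0.5841 -0.2325
```

View pics/w3.png

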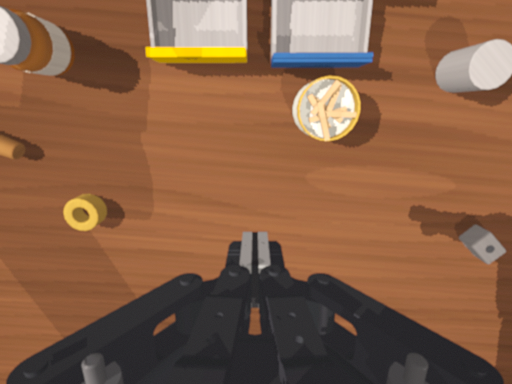

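Both lips are now level, with blue about 6 mm proud. Yellow spans (55, 147–246), blue (59, 272–372), and the tin's rim is centred near (109,328). I'll refine the tin position before pushing it.

```bash
python3 - <<'E'
from h import *
im=cv2.imread("pics/w3.png"); hsv=cv2.cvtColor(im,cv2.COLOR_BGR2HSV)
m=cv2.inRange(hsv,(18,150,110),(32,255,255)); m[:65]=0; m[:,:280]=0; m[160:]=0; m[:,390:]=0
rr,cc=np.nonzero(m); 
P=np.array([onz("wrist",(r+.0,c+.0),.05)[:2] for r,c in zip(rr,cc)])
(cx,cy),rad=cv2.minEnclosingCircle((P*1000).astype(np.float32)); c=np.array([cx,cy])/1000
u=np.array([np.cos(np.radians(5)),np.sin(np.radians(5))]);v=np.array([-u[1],u[0]])
print(len(rr),rr.min(),rr.max(),cc.min(),cc.max(),c,rad,"rack",c@u,c@v)
E
```

```text
467 75 140 298 360 [ 0.54555731 -0.03231345] 36.91010284423828 rack 0.5406649990080041 -0.0797389401670033
```

arm_command([
  {"travel": [42,14,0],"spin": 0,"grip": 0.25},
  {"travel": [42,14,0],"spin": 0,"grip": 0.25},
  {"travel": [0,0,15],"spin": -10,"grip": 0.25},
  {"travel": [0,0,15],"spin": -10,"grip": 0.25},
  {"travel": [0,0,15],"spin": -10,"grip": 0.25},
  {"travel": [0,0,15],"spin": -10,"grip": 0.25},
  {"travel": [0,0,15],"spin": -10,"grip": 0.25},
  {"travel": [0,0,15],"spin": -10,"grip": 0.25},
  {"travel": [0,0,15],"spin": -10,"grip": 0.25},
  {"travel": [0,0,15],"spin": -10,"grip": 0.25},
  {"travel": [0,0,15],"spin": 0,"grip": 0.25},
  {"travel": [0,0,0],"spin": 0,"grip": 0.25},
])

```text
t: 9.35
tcp_pos: [0.5499, 0.0266, 0.1305]
tool_rot: [-2.319, -2.117, 0.003]
force: [0.7, 0.1, -0.2]
grip_width: 0.252
```

```bash
python3 - <<'E'
from h import *
s=observe(); print({k:np.round(s[k],4) for k in ["t","q","tcp_pos","tool_rot","force","grip_width"]})
h=R.from_rotvec(s["tool_rot"]).as_matrix()[:,0]; print("heading",np.degrees(np.arctan2(h[1],h[0])))
cv2.imwrite("pics/w4.png",read_camera("wrist"))
E
```

```text
{'t': np.float64(9.35), 'q': array([-0.0182,  0.4339,  1.6433,  0.    ,  1.0668,  0.0724]), 'tcp_pos': array([0.5499, 0.0266, 0.1305]), 'tool_rot': array([-2.3186, -2.1174,  0.0026]), 'force': array([ 0.7336,  0.1025, -0.1892]), 'grip_width': np.float64(0.2518)}
heading 84.80831721067725
```

View pics/w4.png

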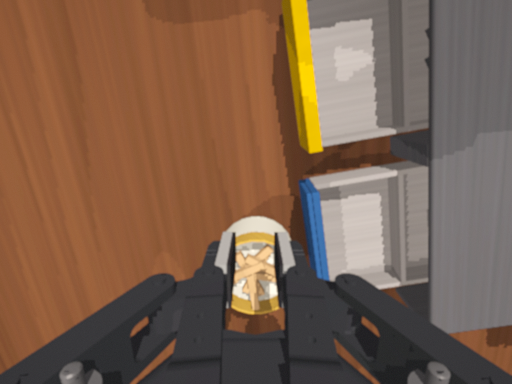

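The tin at (270,255) is centred between the fingers, and the blue lip at (230,314) is clear to the right. Now I'll descend and push along tool −x.

arm_command([
  {"travel": [0,0,35],"spin": 0,"grip": 0.25},
  {"travel": [0,0,30],"spin": 0,"grip": 0.25},
  {"travel": [0,0,18],"spin": 0,"grip": 0.25},
  {"travel": [0,0,0],"spin": 0,"grip": 0.25},
])

```text
t: 9.9
tcp_pos: [0.5502, 0.0262, 0.0484]
tool_rot: [-2.317, -2.121, 0.001]
force: [0.6, 0.8, -0.2]
grip_width: 0.25
```

arm_command([
  {"travel": [-6,0,0],"spin": 0,"grip": 0.25},
  {"travel": [-6,0,0],"spin": 0,"grip": 0.25},
  {"travel": [-6,0,0],"spin": 0,"grip": 0.25},
  {"travel": [-8,0,0],"spin": 0,"grip": 0.25},
  {"travel": [-10,0,0],"spin": 0,"grip": 0.25},
  {"travel": [-10,0,0],"spin": 0,"grip": 0.25},
  {"travel": [-10,0,0],"spin": 0,"grip": 0.25},
])

```text
t: 10.78
tcp_pos: [0.5454, -0.0304, 0.0488]
tool_rot: [-2.316, -2.122, -0.0]
force: [0.2, 1.7, 1.8]
grip_width: 0.249
```

```bash
python3 - <<'E'
from h import *
s=observe(); print({k:np.round(s[k],4) for k in ["t","tcp_pos","force","grip_width"]})
a=read_camera("scene");b=read_camera("side")
x=cv2.resize(a[130:270,190:350],(400,350),interpolation=2);y=cv2.resize(b[130:270,150:310],(400,350),interpolation=2)
cv2.imwrite("pics/m5.png",np.hstack([x,y]))
E
```

```text
{'t': np.float64(10.775), 'tcp_pos': array([ 0.5454, -0.0304,  0.0488]), 'force': array([0.2155, 1.6697, 1.7665]), 'grip_width': np.float64(0.2492)}
```

View pics/m5.png

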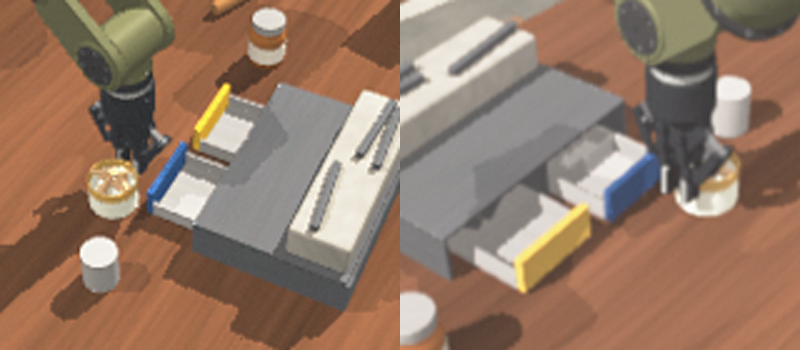

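The tin is pushed upright ahead of the fingers, clear of the blue lip and still well short of the swage block. I'll go on another 53 mm and then retreat.

arm_command([
  {"travel": [-10,0,0],"spin": 0,"grip": 0.25},
  {"travel": [-10,0,0],"spin": 0,"grip": 0.25},
  {"travel": [-10,0,0],"spin": 0,"grip": 0.25},
  {"travel": [-10,0,0],"spin": 0,"grip": 0.25},
  {"travel": [-8,0,0],"spin": 0,"grip": 0.25},
  {"travel": [-5,0,0],"spin": 0,"grip": 0.25},
  {"travel": [0,0,0],"spin": 0,"grip": 0.25},
  {"travel": [15,0,0],"spin": 0,"grip": 0.25},
  {"travel": [10,0,-30],"spin": 0,"grip": 0.25},
  {"travel": [0,0,-55],"spin": 0,"grip": 0.25},
  {"travel": [0,0,-55],"spin": 0,"grip": 0.25},
  {"travel": [0,0,-50],"spin": 0,"grip": 0.25},
])

```text
t: 12.38
tcp_pos: [0.543, -0.0562, 0.2409]
tool_rot: [2.315, 2.123, 0.001]
force: [1.4, -0.9, 0.3]
grip_width: 0.251
```

arm_command([
  {"travel": [0,40,0],"spin": 10,"grip": 0},
  {"travel": [0,40,0],"spin": 10,"grip": 0},
  {"travel": [0,30,0],"spin": 10,"grip": 0},
  {"travel": [0,0,0],"spin": 10,"grip": 0},
  {"travel": [0,0,0],"spin": 10,"grip": 0},
  {"travel": [0,0,0],"spin": 10,"grip": 0},
  {"travel": [0,0,0],"spin": 10,"grip": 0},
  {"travel": [0,0,0],"spin": 10,"grip": 0},
  {"travel": [0,0,0],"spin": 0,"grip": 0},
])

```text
t: 13.5
tcp_pos: [0.6488, -0.0828, 0.2387]
tool_rot: [-3.138, -0.14, 0.0]
force: [-0.6, 0.3, -0.2]
grip_width: 0.0
```

```bash
cat > chk.py <<'E'
import sys
from h import *
s=observe(); print({k:np.round(s[k],4) for k in ["t","tcp_pos","tool_rot","force"]})
im=read_camera("wrist"); cv2.imwrite(f"pics/{sys.argv[1]}.png",im)
u=np.array([np.cos(np.radians(5)),np.sin(np.radians(5))]);v=np.array([-u[1],u[0]])
for col in "yb":
    b,m=lip(im,col); a,e,pt,pu=edges(m)
    Q=[onz("wrist",(np.polyval(pt,c),c),.05)[:2] for c in(a,e)]; mid=(Q[0]+Q[1])/2
    print("rear",np.round(Q,4).tolist(),"mid",mid.round(4),"len",round(np.linalg.norm(Q[0]-Q[1]),4),"rackxy",(mid@u).round(4),(mid@v).round(4))
for t,z in [("tin_center",.05),("swage_block",.06)]:
    for d in masks_of("wrist",t)[:2]:
        c,_=cv2.findContours(d["pixels"].astype(np.uint8),0,1); el=cv2.fitEllipse(max(c,key=len)); p=onz("wrist",el[0][::-1],z)[:2]
        print(t,round(d["p"],2),np.round(el[0]),np.round(el[1]),p.round(4),"rackxy",(p@u).round(4),(p@v).round(4))
E
python3 chk.py w6
```

```text
{'t': np.float64(13.5), 'tcp_pos': array([ 0.6488, -0.0828,  0.2387]), 'tool_rot': array([-3.1384e+00, -1.4020e-01,  3.0000e-04]), 'force': array([-0.6314,  0.3026, -0.1904])}
y [  31  195  108   17 1525] rear [[0.6007, 0.1739], [0.6152, 0.0483]] mid [0.6079 0.1111] len 0.1265 rackxy 0.6153 0.0577
b [ 152  199   91   16 1295] rear [[0.6096, 0.0333], [0.6205, -0.0728]] mid [ 0.615  -0.0197] len 0.1066 rackxy 0.611 -0.0733
tin_center 0.71 [292. 249.] [31. 65.] [ 0.5615 -0.1382] rackxy 0.5473 -0.1866
swage_block 0.65 [346. 215.] [42. 58.] [ 0.6156 -0.1927] rackxy 0.5965 -0.2456
```

View pics/w6.png

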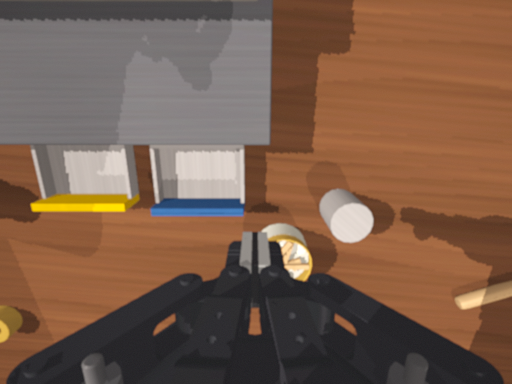

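The tin now stands to the right of the blue lane, with its rim near (258,288); the lane's right edge is at about column 245. It is also clear of the swage block at (215,346). Next I'll go down into the blue well.

arm_command([
  {"travel": [-3,-34,0],"spin": 0,"grip": 0},
  {"travel": [-3,-34,0],"spin": 0,"grip": 0},
  {"travel": [0,0,40],"spin": 0,"grip": 0},
  {"travel": [0,0,40],"spin": 0,"grip": 0},
  {"travel": [0,0,40],"spin": 0,"grip": 0},
  {"travel": [0,0,0],"spin": 0,"grip": 0},
])

```text
t: 14.4
tcp_pos: [0.6356, -0.0165, 0.1161]
tool_rot: [-3.138, -0.141, 0.008]
force: [0.5, -0.8, 0.4]
grip_width: -0.0
```

```bash
python3 - <<'E'
from h import *
s=observe(); print({k:np.round(s[k],4) for k in ["t","tcp_pos","tool_rot","force"]})
im=read_camera("side"); a=read_camera("scene")
for n,i in(("side",im),("scene",a)):
    for P in ([s["tcp_pos"][0],s["tcp_pos"][1],.05],[s["tcp_pos"][0],s["tcp_pos"][1],.01]):
        r,c=topix(n,P); cv2.circle(i,(int(round(c)),int(round(r))),1,(0,0,255),-1)
    b,m=lip(i,"b")
    for d in masks_of(n,"tin_center")[:1]: print(n,d["p"],onz(n,d["point"],.025))
x=cv2.resize(a[150:250,210:330],(400,333),interpolation=2);y=cv2.resize(im[140:240,170:290],(400,333),interpolation=2)
cv2.imwrite("pics/m7.png",np.hstack([x,y]))
E
```

```text
{'t': np.float64(14.4), 'tcp_pos': array([ 0.6356, -0.0165,  0.1161]), 'tool_rot': array([-3.1378, -0.1405,  0.0084]), 'force': array([ 0.4928, -0.8084,  0.4316])}Traceback (most recent call last):
  File "<stdin>", line 7, in <module>
  File "h.py", line 17, in lip
    i=1+np.argmax(st[1:,4]); rr,cc=np.nonzero(l==i)
        ~~~~~~~~~^^^^^^^^^^
    return _wrapfunc(a, 'argmax', axis=axis, out=out, **kwds)
    return bound(*args, **kwds)
ValueError: attempt to get argmax of an empty sequence
```

```bash
python3 - <<'E'
from h import *
s=observe(); im=read_camera("side"); a=read_camera("scene")
for n in("side","scene"):
    for d in masks_of(n,"tin_center")[:1]: print(n,d["p"],onz(n,d["point"],.025))
for n,i in(("side",im),("scene",a)):
    for z in (.05,.01):
        r,c=topix(n,[s["tcp_pos"][0],s["tcp_pos"][1],z]); cv2.circle(i,(int(round(c)),int(round(r))),1,(0,0,255),-1)
x=cv2.resize(a[150:250,210:330],(400,333),interpolation=2);y=cv2.resize(im[140:240,170:290],(400,333),interpolation=2)
cv2.imwrite("pics/m7.png",np.hstack([x,y]))
E
```

```text
side 0.96 [ 0.53902153 -0.13317457  0.025     ]
scene 0.91 [ 0.54317485 -0.12883831  0.025     ]
```

View pics/m7.png

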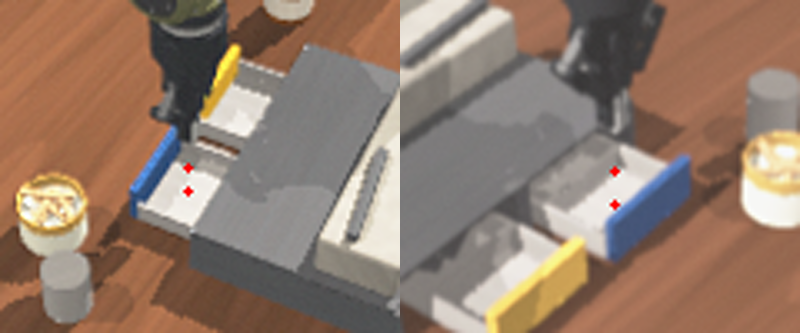

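The projected descent line falls mid-well in both views. The tin is at about (0.541, −0.131), roughly 17 mm clear of the lane. Now I'll descend and draw the tray.

arm_command([
  {"travel": [0,0,35],"spin": 0,"grip": 0},
  {"travel": [0,0,25],"spin": 0,"grip": 0},
  {"travel": [0,0,13],"spin": 0,"grip": 0},
  {"travel": [0,0,0],"spin": 0,"grip": 0},
])

```text
t: 15.2
tcp_pos: [0.6369, -0.0168, 0.0458]
tool_rot: [-3.139, -0.137, 0.001]
force: [-1.4, 0.6, 0.7]
grip_width: 0.002
```

arm_command([
  {"travel": [-6,0,0],"spin": 0,"grip": 0},
  {"travel": [-6,0,0],"spin": 0,"grip": 0},
  {"travel": [-6,0,0],"spin": 0,"grip": 0},
  {"travel": [-6,0,0],"spin": 0,"grip": 0},
  {"travel": [-6,0,0],"spin": 0,"grip": 0},
])

```text
t: 15.82
tcp_pos: [0.607, -0.0194, 0.0462]
tool_rot: [3.138, 0.137, 0.002]
force: [3.8, -0.3, 1.3]
grip_width: -0.003
```

Hooked: about 3.8 N of drag. I'll keep drawing.

arm_command([
  {"travel": [-8,0,0],"spin": 0,"grip": 0},
  {"travel": [-9,0,0],"spin": 0,"grip": 0},
  {"travel": [-9,0,0],"spin": 0,"grip": 0},
  {"travel": [-9,0,0],"spin": 0,"grip": 0},
  {"travel": [-9,0,0],"spin": 0,"grip": 0},
  {"travel": [-9,0,0],"spin": 0,"grip": 0},
  {"travel": [-9,0,0],"spin": 0,"grip": 0},
  {"travel": [-9,0,0],"spin": 0,"grip": 0},
  {"travel": [-9,0,0],"spin": 0,"grip": 0},
  {"travel": [-8,0,0],"spin": 0,"grip": 0},
  {"travel": [-6,0,0],"spin": 0,"grip": 0},
  {"travel": [-4,0,0],"spin": 0,"grip": 0},
])

```text
t: 17.32
tcp_pos: [0.5089, -0.028, 0.0457]
tool_rot: [-3.139, -0.137, 0.0]
force: [3.6, -0.2, -1.0]
grip_width: 0.002
```

arm_command([
  {"travel": [-4,0,0],"spin": 0,"grip": 0},
  {"travel": [-4,0,0],"spin": 0,"grip": 0},
  {"travel": [-3,0,0],"spin": 0,"grip": 0},
])

```text
t: 17.7
tcp_pos: [0.4981, -0.0289, 0.0457]
tool_rot: [-3.139, -0.137, 0.0]
force: [2.6, -0.1, -1.0]
grip_width: 0.002
```

arm_command([
  {"travel": [-2,0,0],"spin": 0,"grip": 0},
  {"travel": [-2,0,0],"spin": 0,"grip": 0},
])

```text
t: 17.95
tcp_pos: [0.4942, -0.0293, 0.0457]
tool_rot: [-3.139, -0.137, 0.0]
force: [2.6, -0.6, -2.3]
grip_width: 0.001
```

arm_command([
  {"travel": [-2,0,0],"spin": 0,"grip": 0},
  {"travel": [-1,0,0],"spin": 0,"grip": 0},
])

```text
t: 18.2
tcp_pos: [0.4918, -0.0295, 0.0458]
tool_rot: [-3.139, -0.137, -0.002]
force: [10.6, 1.1, -8.3]
grip_width: -0.003
```

arm_command([
  {"travel": [-1,0,0],"spin": 0,"grip": 0},
  {"travel": [-1,0,0],"spin": 0,"grip": 0},
])

```text
t: 18.45
tcp_pos: [0.4917, -0.0295, 0.0461]
tool_rot: [3.138, 0.137, 0.01]
force: [26.0, 4.1, -16.6]
grip_width: -0.001
```

The tray is at its stop: 26 N and no further motion. I'll unload by moving back slightly within the well, lift clear, and go up over the bench for a final check.

arm_command([
  {"travel": [6,0,0],"spin": 0,"grip": 0},
  {"travel": [10,0,0],"spin": 0,"grip": 0},
  {"travel": [0,0,0],"spin": 0,"grip": 0},
  {"travel": [0,0,-30],"spin": 0,"grip": 0},
  {"travel": [0,0,-50],"spin": 0,"grip": 0},
  {"travel": [0,0,-50],"spin": 0,"grip": 0},
  {"travel": [0,0,-50],"spin": 0,"grip": 0},
  {"travel": [-30,0,-50],"spin": 0,"grip": 0},
  {"travel": [-30,0,0],"spin": 0,"grip": 0},
  {"travel": [0,0,0],"spin": 0,"grip": 0},
])

```text
t: 19.7
tcp_pos: [0.4444, -0.0336, 0.2764]
tool_rot: [3.138, 0.137, 0.001]
force: [0.9, 0.3, -0.2]
grip_width: -0.003
```

```bash
python3 chk.py w8; python3 - <<'E'
from h import *
a=read_camera("scene"); w=cv2.imread("pics/w8.png")
for t,z in(("flux_jar",.04),("swage_block",.03),("tin_center",.025)):
    for d in masks_of("scene",t)[:1]: print(t,round(d["p"],2),np.round(d["point"]),onz("scene",d["point"],z).round(3))
x=cv2.resize(a[110:260,200:390],(380,300),interpolation=2); cv2.imwrite("pics/m9.png",np.hstack([x,cv2.resize(w,(400,300))]))
E
```

```text
{'t': np.float64(19.7), 'tcp_pos': array([ 0.4444, -0.0336,  0.2764]), 'tool_rot': array([3.1384e+00, 1.3650e-01, 1.5000e-03]), 'force': array([ 0.8561,  0.2906, -0.1518])}
y [  75   21  110   19 1748] rear [[0.594, 0.1758], [0.6025, 0.0559]] mid [0.5983 0.1158] len 0.1201 rackxy 0.6061 0.0633
b [210 139  88   9 752] rear [[0.4793, 0.0236], [0.4886, -0.0841]] mid [ 0.484  -0.0302] len 0.1081 rackxy 0.4795 -0.0723
tin_center 0.92 [339.  98.] [61. 69.] [ 0.5402 -0.1255] rackxy 0.5272 -0.1721
swage_block 0.72 [411.  42.] [46. 76.] [ 0.6031 -0.1898] rackxy 0.5843 -0.2416
flux_jar 0.8 [147. 298.] [0.598 0.302 0.04 ]
swage_block 0.71 [235. 229.] [ 0.603 -0.198  0.03 ]
tin_center 0.96 [215. 224.] [ 0.536 -0.133  0.025]
```

View pics/m9.png

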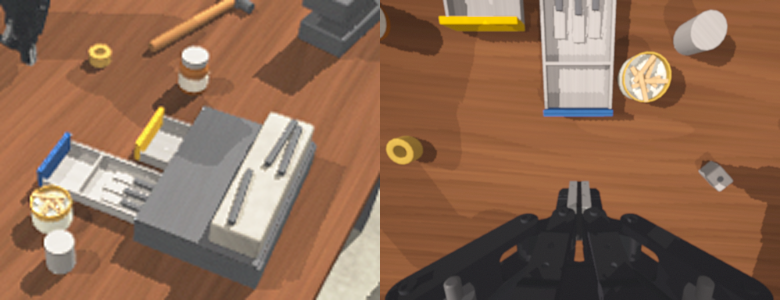

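The picture shows the blue tray fully out with its three blanks behind the cross wall. The yellow tray is home, the tin is upright beside the blue tray with a small gap, and the bystanders are in place. I'll hand in.

```bash
python3 -c "
from cell import *
print(sign_off())"
```

```text
the job is handed in; nothing more can be done
None
```

All three steps were done in the order asked, at about 20 s on the robot's clock, and the job is handed in.

- **Yellow tray:** I pushed it home with shut fingers on the lip's front until it met a firm stop at about 20 N. The last picture still shows it there.
- **Tin:** I slid it about 100 mm to the right between two partly open fingertips, without gripping it. It stands upright, about 10–17 mm clear of the blue tray's path and 15–20 mm from the swage block.
- **Blue tray:** I hooked it from inside the well and drew it against about 2.6–3.8 N of drag until it stopped at 26 N. The three blanks are in the tray behind the cross wall, and the fingers were lifted out without touching the front of the lip.

**Last checks:** The camera measures the blue tray about 126 mm out, against the nominal 130 mm. Each lip reads to within a few mm from picture to picture, so I relied on the hard stop. The jar and swage block measure within about 1 cm of where they started, which is the detectors' spread, and the arm ended clear of everything.

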